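# Fit the matching flange on the label rewinder

## Task

The label rewinder has lost its flange. Of the two flanges on the table, pick up the one whose holes match the three studs of the rewinder's turntable, turn it until the studs line up with its holes, and lower it gently over them (do not drop it from above the studs) until it lies flat and fully home on the turntable, then let go. Leave the other flange where it is.

Things in the scene. Friction and masses are not known exactly. Their poses are not given: they have to be found in the camera images.
- flange_three_grip (a point): Matching flange, loose: orange disc 144 mm wide, 8 mm thick, 0.18 kg, with THREE 32 mm through holes, centres 45 mm from the axis at 0, 120, 240 deg from x. Point: on the axis, 53 mm above the underside, centre of the black T-grip's bar: 56 mm long (x), 22 mm wide (y; grip across this), 36 mm high (35 to 71 mm above the underside; below it a 22 mm stem). z up.
- hub_seat (a point): Label rewinder, fixed: grey base 170 mm wide, steel turntable 128 mm wide that does not turn. Point: centre of its flat top, 40 mm above the table, where the flange's underside lies when home. Three brass studs, 12 mm thick, tapered tips, rise 26 mm above it, 45 mm from the axis at 0, 120, 240 deg from x (z up). The flange fits at three yaws, 120 deg apart, with 10 mm play all round.
- flange_four_grip (a point): The other flange, to be left alone: blue, same size and T-grip, but with FOUR holes (0, 90, 180, 270 deg from x), so it does not fit. Point: centre of its T-grip's bar, 53 mm above its underside; axes as for the orange one. The two flanges may lie in either place.

How it is judged:
By the outcome, as a careful person would: the job done as asked, in the order asked, and still so for the second after the job is handed in, with the robot touching nothing.
It also fails if it takes over 40 s, if anything falls off the work surface, if the arm or the gripper's body presses on something with over 40 N, if the wrist force passes 120 N, or if a joint passes its speed limit or range.

## Robot

A 6-joint arm with a two-finger parallel gripper is mounted at the origin on a cart in front of the work surface, level with it; the furniture and walls round the work are solid. World frame = base frame: x ahead of the robot, y to its left, z up, the work surface at z = 0. Lengths are in m, angles in rad, forces in N, time in s.
With the tool pointing down it reaches from about 0.375 to 0.975 m from the base axis. Payload 3.8 kg.
Tool frame: the origin (TCP) lies at the very end of the fingers, on their centre line; the grasp point (between the pads) lies 19 mm behind it; z points along the fingers, y is the direction in which the jaws open and shut (so a half turn about z gives the same grasp; the last joint's range is limited). The gripper opens to 85 mm and grips with 20 to 120 N. Pads are 22 mm wide; open, the fingers measure 114 mm over their backs; the gripper's body (76 mm by 85 mm) begins 54 mm behind the grasp point. The pads swing forward as they close: fully open they stand 13 mm farther back than shut.
Start: joints at [-1.215, 0.264, 1.604, -0, 1.274, -0.037], TCP at [0.258, -0.624, 0.231] pointing down, gripper open.
Joint ranges: [-2.63, 2.63], [-0.94, 2.18], [0.31, 2.57], [-1.31, 4.45], [0, 2.66], [-2.55, 2.55]. Speed limits (rad/s): [2.57, 2.57, 3.14, 3.14, 3.14, 3.14].

## Interface

Orientations are given as a rotation vector (axis times angle).
In Python, from workcell import bot, read_camera, finish_job gives the robot as it stands. The module is installed in compiled form; this text tells all that it offers.
- The arm moves only by the tool servo_tool, never from a script. Its argument "targets" is text: rows parted by semicolons, each of 7 numbers parted by spaces: the turn, a rotation vector about the tool's x, y, z in rad, then the shift along the tool's x, y, z in mm, then the finger opening in mm, from 0 to 85.4. In form: wx wy wz x y z gripper; .... A call has 1 to 8 rows; each row shifts and turns the pose as measured when the row begins, along the tool's axes as they then stand; what a row does not reach is not made up. A row lasts 1/12 s, in which the tool goes at most 41.7 mm and 7.16 degrees, less where a joint would pass 70% of its speed; a pose out of reach is approached as far as the arm can. A call is refused whole if a number of a shift passes 41.7 or a number of a turn 0.125, either way. A call with a gripper value outside its range is refused whole. The fingers move at their own pace and stop on an object; "newtons" is the grip in N (left out, the last holds). Time passes only in rows, so rows that do not move let the fingers close. It gives the time, the measured TCP pose, the force and the opening at its end, in the units of the state.
- bot.read_state(): the state, without advancing time (a new reading comes with each control period).
- read_camera(name): name is "scene" or "top" or "wrist"; returns a dict with "image" (420x560x3 uint8, red, green, blue), "mtx" (3x3 intrinsics, pixels), "eye" and "orientation" of the camera in the world; the wrist camera has in their place "T_tool_cam" (4x4, takes a point from camera to tool coordinates, whose origin is the TCP and whose axes are the flange's). Camera axes: x right, y up, looking along -z (the intrinsics and any distortion apply to the point x, -y, -z); pixel columns grow to the right and rows downward; lengths in m; the calibration is good to about 2 mm. A picture is of the moment at which its call begins: read the wrist's pose just before it. There is no depth.
- finish_job(): hands the job in, once; it reports no verdict.
The state is a dict: "time": time; "q": joint angles; "joint_vel": joint speeds; "joint_torque": joint torques, N m; "tool_pos": TCP position; "tcp_rot": TCP orientation; "wrist_force": force on the tool from outside, world axes, zero at the start; "torque": the same for the moment, N m; "width": opening from 0.0 (shut) to 1.0 (fully open).
Only numpy, scipy, OpenCV 4.12 (cv2) and the standard library are available. Lean on these libraries where they do the work, as an engineer would, in place of code of your own. Each camera call takes 0.05 s, during which the arm holds its last target.

## Working session

There is one attempt and no reset: what is moved stays moved. The work goes in short steps, Python scripts to look and compute and a tool call to move; the robot and the scene stay as the last step left them, time stands still between calls to the robot, and variables do not carry over. Pictures are saved under pics/ and viewed, and the job is handed in when it is done.

Besides the shell and the picture viewer there is one more tool, called after "Call:" by a JSON object that holds its "name" and its "arguments". servo_tool: Moves the arm, as the interface text tells. Its arguments: {"type":"object","properties":{"targets":{"type":"string"},"newtons":{"type":"number"}},"required":["targets"]}

```bash
mkdir -p pics; python3 - <<'E'
from workcell import bot, read_camera
import cv2, pickle
print(bot.read_state())
d={}
for n in ["scene","top","wrist"]:
    d[n]=read_camera(n); cv2.imwrite(f"pics/{n}0.png",d[n]["image"][:,:,::-1])
    print(n,{k:v for k,v in d[n].items() if k!="image"})
pickle.dump(d,open("d0.pkl","wb"))
E
```

```text
{'time': 0.0, 'q': array([-1.21490786e+00,  2.64767159e-01,  1.60536750e+00,  2.41089092e-05,
        1.27366748e+00, -3.69238866e-02]), 'joint_vel': array([-0.00154713, -0.00036312, -0.00081327, -0.00038184, -0.00110711,
        0.00036034]), 'joint_torque': array([-4.50556490e-05, -5.15115881e+01, -3.67308211e+01, -2.08187266e-04,
        1.29990894e-02, -2.25094418e-06]), 'tool_pos': array([ 0.25812302, -0.62292138,  0.22995607]), 'tcp_rot': array([-3.07905214e+00, -6.12631498e-01,  5.15068482e-04]), 'wrist_force': array([-0.7536674 ,  1.5562308 , -1.04717997]), 'torque': array([ 0.02334076,  0.00414669, -0.01102116]), 'width': 1.0044235416347953}
scene {'mtx': array([[472.66907641,   0.        , 273.7250485 ],
       [  0.        , 472.66907641, 207.09073767],
       [  0.        ,   0.        ,   1.        ]]), 'eye': array([-0.10971884,  0.64273564,  0.60064293]), 'orientation': array([ 0.61862376, -1.01384528, -1.89639427])}
top {'mtx': array([[467.30232199,   0.        , 276.59858192],
       [  0.        , 467.30232199, 211.7919692 ],
       [  0.        ,   0.        ,   1.        ]]), 'eye': array([0.49889257, 0.26126609, 0.94766375]), 'orientation': array([ 0.08494103, -0.0377037 , -1.59346159])}
wrist {'mtx': array([[301.96537897,   0.        , 280.5096845 ],
       [  0.        , 301.96537897, 212.6596395 ],
       [  0.        ,   0.        ,   1.        ]]), 'T_tool_cam': array([[-6.81899967e-04,  9.53632524e-01,  3.00972664e-01,
         7.67618948e-02],
       [ 9.99999698e-01,  5.38034491e-04,  5.60890046e-04,
         8.77076756e-04],
       [ 3.72949316e-04,  3.00972956e-01, -9.53632603e-01,
        -1.42440400e-01],
       [ 0.00000000e+00,  0.00000000e+00,  0.00000000e+00,
         1.00000000e+00]])}
```

View pics/scene0.png

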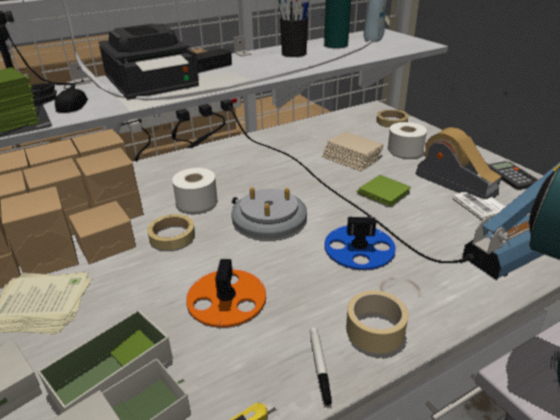

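View pics/top0.png

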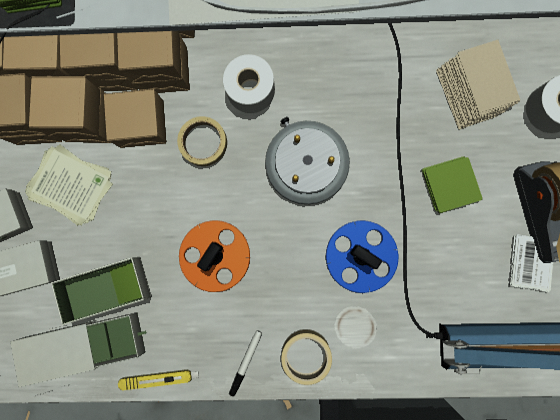

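View pics/wrist0.png

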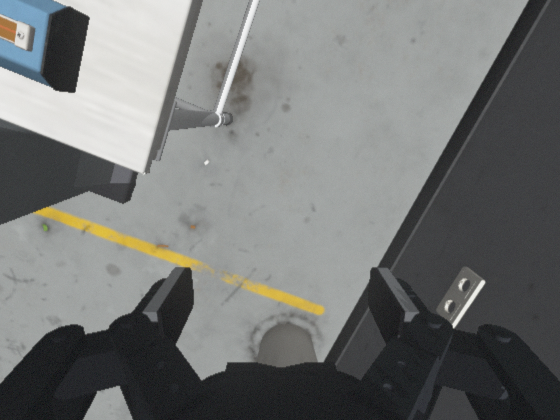

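The top view shows the orange flange near (214,256), the blue one near (362,256), and the hub at (307,161) with studs near (297,140), (331,160) and (295,180). The wrist camera doesn't see any of it yet. Next I'll enlarge these areas for measuring.

```bash
cat > h.py <<'E'
import numpy as np, cv2, pickle
from scipy.spatial.transform import Rotation as R
def cam(c,st=None):
    if "eye" in c: return R.from_rotvec(c["orientation"]).as_matrix(), np.array(c["eye"])
    T=np.eye(4);T[:3,:3]=R.from_rotvec(st["tcp_rot"]).as_matrix();T[:3,3]=st["tool_pos"]
    M=T@c["T_tool_cam"]; return M[:3,:3],M[:3,3]
def rays(c,px,st=None):
    Rm,e=cam(c,st); px=np.atleast_2d(np.float64(px))
    p=np.c_[px,np.ones(len(px))]@np.linalg.inv(c["mtx"]).T
    d=(p*[1,-1,-1])@Rm.T
    return e,d
def plane(c,px,z,st=None):
    e,d=rays(c,px,st); return e+d*((z-e[2])/d[:,2])[:,None]
def proj(c,P,st=None):
    Rm,e=cam(c,st); q=(np.atleast_2d(P)-e)@Rm*[1,-1,-1]
    q=q@c["mtx"].T; return q[:,:2]/q[:,2:]
def tri(obs):
    A=np.zeros((3,3));b=np.zeros(3)
    L=[]
    for e,d in obs:
        d=d.ravel()/np.linalg.norm(d);M=np.eye(3)-np.outer(d,d);A+=M;b+=M@e;L.append((e,M))
    X=np.linalg.solve(A,b);return X,[np.linalg.norm(M@(X-e)) for e,M in L]
E
python3 - <<'E'
from h import *
d=pickle.load(open("d0.pkl","rb"))
# orange segmentation
for n in ["top","scene"]:
    im=d[n]["image"];hsv=cv2.cvtColor(im,cv2.COLOR_RGB2HSV)
    m=cv2.inRange(hsv,(5,180,120),(14,255,255))
    cs,_=cv2.findContours(m,cv2.RETR_CCOMP,cv2.CHAIN_APPROX_NONE)
    c=max(cs,key=cv2.contourArea)
    for z in (0.0,0.004,.008):
        P=plane(d[n],cv2.convexHull(c).reshape(-1,2),z)[:,:2]
        A=np.c_[2*P,np.ones(len(P))];s=np.linalg.lstsq(A,(P**2).sum(1),rcond=None)[0]
        print(n,z,s[:2],2*np.sqrt(s[2]+s[0]**2+s[1]**2))
    for q in cs:
        if 50<cv2.contourArea(q)<1500:
            M=cv2.moments(q); print("hole",cv2.contourArea(q),M["m10"]/M["m00"],M["m01"]/M["m00"])
t=d["top"]["image"][:,:,::-1]; s=d["scene"]["image"][:,:,::-1]
a=cv2.resize(t[115:215,257:357],None,fx=4,fy=4,interpolation=2)
b=cv2.resize(t[210:310,165:265],None,fx=4,fy=4,interpolation=2)
cv2.imwrite("pics/c1.png",np.hstack([a,b]))
a=cv2.resize(s[170:250,220:320],None,fx=4,fy=4,interpolation=2)
b=cv2.resize(s[250:330,177:277],None,fx=4,fy=4,interpolation=2)
cv2.imwrite("pics/c2.png",np.hstack([a,b]))
E
```

```text
top 0.0 [0.4867879  0.41785433] 0.14270682075398156
top 0.004 [0.48683899 0.41719339] 0.14210446861880507
top 0.008 [0.48689008 0.41653244] 0.14150211648363553
hole 242.0 223.92768595041323 275.6418732782369
hole 239.0 191.88912133891213 254.7231520223152
hole 574.0 210.68263646922182 258.0966898954704
hole 245.0 226.10816326530613 236.94285714285715
scene 0.0 [0.49034948 0.41703846] 0.1430037331172639
scene 0.004 [0.48635331 0.4185415 ] 0.14205139537773195
scene 0.008 [0.48235713 0.42004454] 0.1410990576381859
hole 217.0 245.8963133640553 305.4746543778802
hole 216.0 202.07638888888889 303.9236111111111
```

View pics/c1.png

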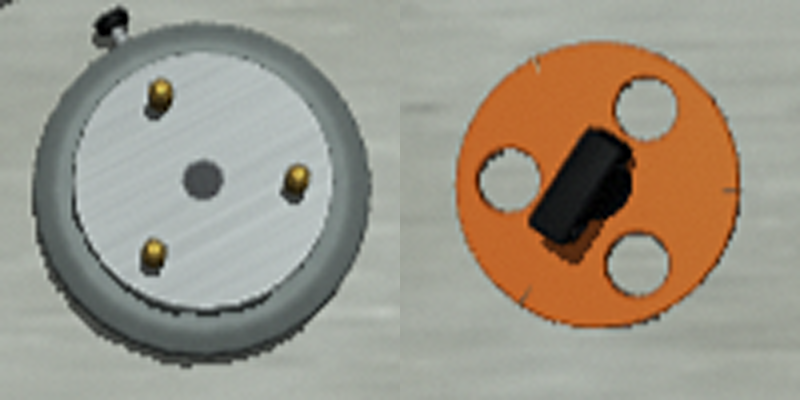

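View pics/c2.png

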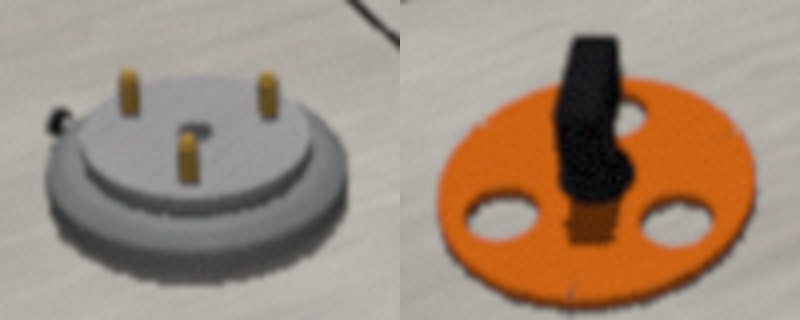

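```bash
python3 - <<'E'
from h import *
from scipy.optimize import least_squares
d=pickle.load(open("d0.pkl","rb"))
T=lambda u,v,x0,y0:[x0+(u+.5)/4-.5,y0+(v+.5)/4-.5]
top={k:T(*p,257,115) for k,p in dict(A=(161,86),B=(299,171),C=(154,244),O=(203,180)).items()}
sc={k:T(*p,220,170) for k,p in dict(A=(128,71),B=(267,75),C=(188,136),O=(196,131)).items()}
P={}
for k in "ABCO":
    P[k],r=tri([rays(d["top"],top[k]),rays(d["scene"],sc[k])]);print(k,P[k].round(4),np.round(r,4))
c=(P["A"]+P["B"]+P["C"])/3
print(c,[np.linalg.norm((P[k]-c)[:2]) for k in "ABC"],[np.degrees(np.arctan2(*(P[k]-c)[1::-1]))%120 for k in "ABC"])
# flange holes
h=np.array([[223.93,275.64],[191.89,254.72],[226.11,236.94]])
for z in(.008,.004):
  H=plane(d["top"],h,z);c=H.mean(0);print(c,[np.linalg.norm((p-c)[:2]) for p in H],[np.degrees(np.arctan2(*(p-c)[1::-1])) for p in H])
# grip bar: top face ends
bt=[T(u-400,v,165,210) for u,v in ((603,142),(553,228))]
for z in(.071,):
  B=plane(d["top"],bt,z);print(B,B.mean(0),np.linalg.norm(B[0]-B[1]),np.degrees(np.arctan2(*(B[0]-B[1])[1::-1])))
# top corners of near end in scene & top: scene top face: (572,38),(617,40),(605,105),(560,100)
for a,b in (((530,222),(558,104)),((572,240),(610,110)),((598,130),(574,38)),((633,152),(617,40))):
  print(tri([rays(d["top"],T(a[0]-400,a[1],165,210)),rays(d["scene"],T(b[0]-400,b[1],177,250))]))
E
```

```text
A [0.7132 0.245  0.0631] [0.0003 0.0003]
B [0.6702 0.1801 0.0618] [0.0003 0.0003]
C [0.6363 0.2498 0.0633] [0.0003 0.0003]
O [0.6715 0.2253 0.0392] [0.0004 0.0004]
[0.67323852 0.2250015  0.06270518] [np.float64(0.04466296426962076), np.float64(0.0449557156812422), np.float64(0.04445992394896997)] [np.float64(26.654233519096554), np.float64(26.137929576924563), np.float64(26.068507279560947)]
[0.48704317 0.41663881 0.008     ] [np.float64(0.04468915471161427), np.float64(0.04473890839711043), np.float64(0.044827842465495586)] [np.float64(-154.01185542821608), np.float64(86.15658163288224), np.float64(-33.98266208933926)]
[0.48699273 0.4173002  0.004     ] [np.float64(0.044879389376851216), np.float64(0.0449293548559194), np.float64(0.04501866750257108)] [np.float64(-154.01185542821625), np.float64(86.15658163288226), np.float64(-33.982662089339236)]
[[0.50762002 0.40331294 0.071     ]
 [0.46795131 0.42734008 0.071     ]] [0.48778566 0.41532651 0.071     ] 0.04637789923953502 -31.203084875340114
(array([0.47101804, 0.43791672, 0.07218587]), [np.float64(3.692673172023249e-06), np.float64(3.692673172029781e-06)])
(array([0.46185064, 0.4188431 , 0.06709225]), [np.float64(0.0003477507845259355), np.float64(0.0003477507845258805)])
(array([0.51455284, 0.4088753 , 0.06492698]), [np.float64(0.0025160299660364717), np.float64(0.002516029966036561)])
(array([0.50388682, 0.39257967, 0.06433573]), [np.float64(0.002663825768230885), np.float64(0.002663825768231039)])
```

Measured so far:
- **Orange flange:** centre about (0.487, 0.417), yaw -34°.
- **Hub:** centre (0.673, 0.225), seat at about 0.039–0.040, studs at 26.2° mod 120.

So the grasp is at tool yaw 146°, then turn by -60°. I'll swing over to the flange now.

Call:
{"name": "servo_tool", "arguments": {"targets": "0 0 -0.065 41 -2.4 0 85; 0 0 -0.065 41 -2.4 0 85; 0 0 -0.065 41 -2.4 0 85; 0 0 -0.065 41 -2.4 0 85; 0 0 -0.065 41 -2.4 0 85; 0 0 -0.065 41 -2.4 0 85; 0 0 -0.065 41 -2.4 0 85; 0 0 -0.065 41 -2.4 0 85"}}

```text
time: 0.82
tool_pos: [0.509, -0.4201, 0.225]
tcp_rot: [-2.811, -1.393, 0.007]
wrist_force: [0.7, 0.3, 1.2]
width: 0.996
```

```bash
cat >> h.py <<'E'
def rem(target,psi):
    "remaining move to target with tool down, tool x at yaw psi deg, in tool axes"
    from workcell import bot
    st=bot.read_state(); Rt=R.from_rotvec(st["tcp_rot"])
    c,s=np.cos(np.radians(psi)),np.sin(np.radians(psi))
    G=R.from_matrix(np.array([[c,s,0],[s,-c,0],[0,0,-1.]]))
    x=Rt.as_matrix()[:,0]
    print("t",round(st["time"],2),"pos",st["tool_pos"].round(4),"psi",np.degrees(np.arctan2(x[1],x[0])).round(2),"F",st["wrist_force"].round(1),"w",round(st["width"]*85.4,1),"q",st["q"].round(2))
    print("rem rot",(Rt.inv()*G).as_rotvec().round(4),"shift mm",(Rt.inv().apply(np.array(target)-st["tool_pos"])*1e3).round(1))
E
python3 -c "
from h import *
rem((.487,.417,.17),146)"
```

```text
t 0.82 pos [ 0.509  -0.4201  0.225 ] psi 52.72 F [0.7 0.3 1.2] w 85.1 q [-0.73  0.24  1.64 -0.    1.26 -0.08]
rem rot [-0.0062 -0.0037 -1.6281] shift mm [ 652.8 -524.2   57. ]
```

Call:
{"name": "servo_tool", "arguments": {"targets": "0 0 -0.074 41 -2 -1 85; 0 0 -0.074 41 -2 0 85; 0 0 -0.074 41 -2 0 85; 0 0 -0.074 41 -2 0 85; 0 0 -0.074 41 -2 0 85; 0 0 -0.074 41 -2 0 85; 0 0 -0.074 41 -2 0 85; 0 0 -0.074 41 -2 0 85"}}

```text
time: 1.48
tool_pos: [0.6165, -0.1099, 0.2223]
tcp_rot: [-2.247, -2.184, 0.004]
wrist_force: [1.1, -0.7, 0.4]
width: 0.993
```

```bash
python3 -c "
from h import *
rem((.487,.417,.17),146)"
```

```text
t 1.48 pos [ 0.6165 -0.1099  0.2223] psi 88.39 F [ 1.1 -0.7  0.4] w 84.8 q [-0.22  0.18  1.72  0.    1.25 -0.19]
rem rot [-0.0052 -0.0072 -1.0055] shift mm [ 522.8 -143.9   55.3]
```

Call:
{"name": "servo_tool", "arguments": {"targets": "0 0 -0.072 40 6 0 85; 0 0 -0.072 40 6 0 85; 0 0 -0.072 40 7 0 85; 0 0 -0.072 40 7 0 85; 0 0 -0.072 40 8 0 85; 0 0 -0.072 40 8 0 85; 0 0 -0.072 40 9 0 85; 0 0 -0.072 40 9 0 85"}}

```text
time: 2.15
tool_pos: [0.5979, 0.2195, 0.2207]
tcp_rot: [-1.492, -2.753, 0.002]
wrist_force: [1.1, 0.3, -0.5]
width: 0.994
```

```bash
python3 -c "
from h import *
rem((.487,.417,.17),146)"
```

```text
t 2.15 pos [0.5979 0.2195 0.2207] psi 123.09 F [ 1.1  0.3 -0.5] w 84.9 q [ 0.31  0.2   1.7   0.01  1.25 -0.27]
rem rot [-0.0045 -0.0097 -0.3998] shift mm [225.5  15.2  52.6]
```

Call:
{"name": "servo_tool", "arguments": {"targets": "0 0 -0.057 32.2 2 0 85; 0 0 -0.057 32 4 0 85; 0 0 -0.057 31.8 6 0 85; 0 0 -0.057 31.4 8 0 85; 0 0 -0.057 31 9 0 85; 0 0 -0.057 30.4 11 0 85; 0 0 -0.057 29.8 12 0 85; 0 0 0 0 0 0 85"}}

```text
time: 2.82
tool_pos: [0.4731, 0.4313, 0.2193]
tcp_rot: [-0.869, -3.003, -0.001]
wrist_force: [0.2, 0.8, -0.5]
width: 0.996
```

```bash
python3 -c "
from h import *
rem((.487,.417,.17),146)
from workcell import *
st=bot.read_state();c=read_camera('wrist');pickle.dump((st,c),open('w1.pkl','wb'));cv2.imwrite('pics/w1.png',c['image'][:,:,::-1])"
```

```text
t 2.82 pos [0.4731 0.4313 0.2193] psi 147.73 F [ 0.2  0.8 -0.5] w 85.1 q [ 0.69  0.21  1.69  0.01  1.25 -0.32]
rem rot [-0.0042 -0.0153  0.0302] shift mm [-20.1  -4.4  49.1]
```

View pics/w1.png

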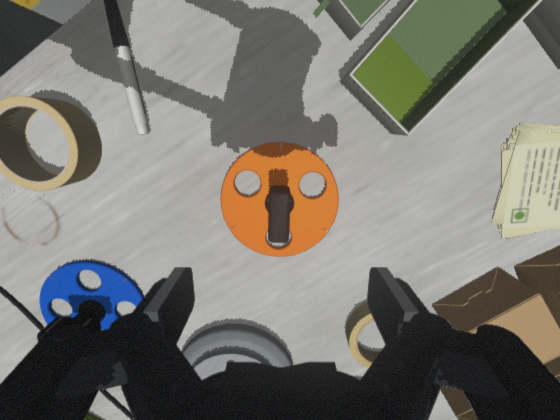

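The wrist view shows the orange flange centred near (280,200), with the grip's bar running along image columns, so it's aligned with tool x. I'll refine its pose and height from this view.

```bash
python3 - <<'E'
from h import *
st,c=pickle.load(open('w1.pkl','rb'));d=pickle.load(open("d0.pkl","rb"))
im=c["image"];hsv=cv2.cvtColor(im,cv2.COLOR_RGB2HSV)
m=cv2.inRange(hsv,(4,170,60),(16,255,255))
cs,_=cv2.findContours(m,cv2.RETR_CCOMP,cv2.CHAIN_APPROX_NONE)
o=max(cs,key=cv2.contourArea);print(cv2.boundingRect(o))
P=plane(c,cv2.convexHull(o).reshape(-1,2),.006,st)[:,:2]
A=np.c_[2*P,np.ones(len(P))];s=np.linalg.lstsq(A,(P**2).sum(1),rcond=None)[0];print("disc",s[:2],2*np.sqrt(s[2]+s[0]**2+s[1]**2))
for q in cs:
    if 100<cv2.contourArea(q)<1500:
        M=cv2.moments(q);x=np.array([M["m10"]/M["m00"],M["m01"]/M["m00"]]);p=plane(c,x,.008,st)[0]
        print(cv2.contourArea(q),x,p,np.degrees(np.arctan2(p[1]-s[1],p[0]-s[0])))
cv2.imwrite("pics/w1c.png",cv2.resize(im[130:270,205:355,::-1],None,fx=4,fy=4,interpolation=2))
E
```

```text
(221, 143, 117, 113)
disc [0.4871592  0.41849087] 0.14157667035665916
630.0 [312.03518519 184.25582011] [0.48928654 0.46373524 0.008     ] 87.30799542436405
631.0 [247.13048072 182.48177496] [0.44616835 0.39945351 0.008     ] -155.0884521197566
```

View pics/w1c.png

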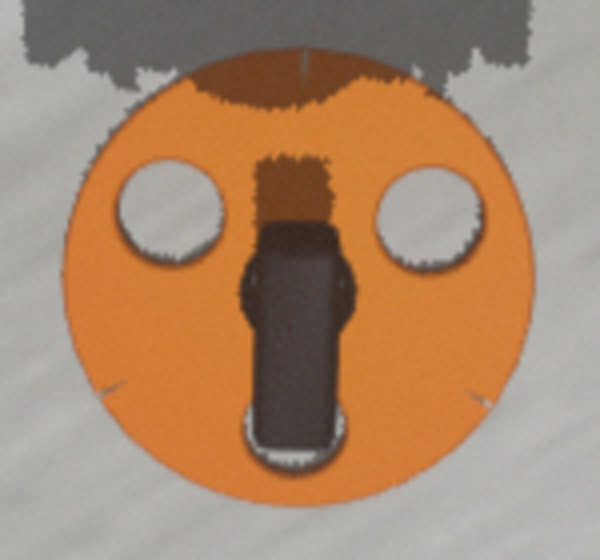

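```bash
python3 - <<'E'
from h import *
st,c=pickle.load(open('w1.pkl','rb'));d=pickle.load(open("d0.pkl","rb"))
T=lambda u,v,x0,y0:[x0+(u+.5)/4-.5,y0+(v+.5)/4-.5]
w=T(297,352,205,130);t=T(578,183,65,210)
print(tri([rays(d["top"],t),rays(c,w,st)]))
print("bar top centre at .071:",plane(d["top"],t,.071),plane(c,w,.071,st))
rem((.487,.4175,.10),146)
E
```

```text
(array([0.48893521, 0.4172067 , 0.06191604]), [np.float64(0.0004428982161893875), np.float64(0.0004428982161893017)])
bar top centre at .071: [[0.48869318 0.41533243 0.071     ]] [[0.48691359 0.41907779 0.071     ]]
t 2.87 pos [0.4743 0.4292 0.2191] psi 147.62 F [ 0.8  0.2 -0. ] w 85.0 q [ 0.69  0.21  1.69  0.01  1.25 -0.32]
rem rot [-0.0056 -0.0135  0.0282] shift mm [-18.6  -2.5 118.9]
```

Call:
{"name": "servo_tool", "arguments": {"targets": "0 -0.013 0.028 -18.5 -2.5 20 85; 0 0 0 0 0 30 85; 0 0 0 0 0 30 85; 0 0 0 0 0 25 85; 0 0 0 0 0 0 85"}}

```text
time: 3.28
tool_pos: [0.4924, 0.4154, 0.1135]
tcp_rot: [0.921, 2.998, -0.003]
wrist_force: [-0.2, -1.3, -1.2]
width: 0.994
```

```bash
python3 -c "
from h import *
rem((.487,.4175,.034),146)
from workcell import *
st=bot.read_state();c=read_camera('wrist');pickle.dump((st,c),open('w2.pkl','wb'));cv2.imwrite('pics/w2.png',c['image'][:,:,::-1])"
```

```text
t 3.28 pos [0.4924 0.4154 0.1135] psi 145.85 F [-0.2 -1.3 -1.2] w 84.9 q [ 0.66  0.3   1.79 -0.01  1.05 -0.31]
rem rot [-0.0001  0.0054 -0.0026] shift mm [ 6.1 -1.3 79.5]
```

View pics/w2.png

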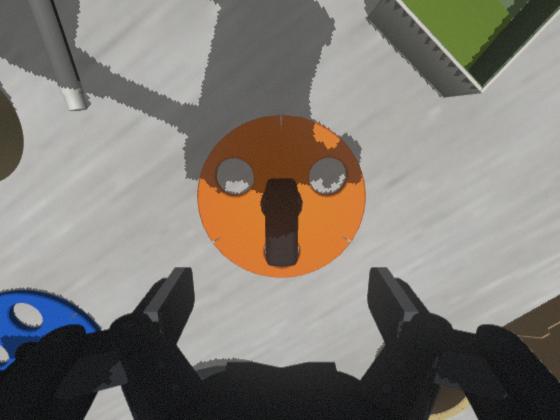

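The wrist view shows the bar centred at column 282, between the fingers and parallel to them. I'll descend.

Call:
{"name": "servo_tool", "arguments": {"targets": "0 0.005 -0.002 6 -1 25 85; 0 0 0 0 0 25 85; 0 0 0 0 0 20 85; 0 0 0 0 0 8 85; 0 0 0 0 0 0 85"}}

```text
time: 3.75
tool_pos: [0.4967, 0.4198, 0.0459]
tcp_rot: [0.925, 2.991, 0.02]
wrist_force: [-0.2, 0.3, 1.0]
width: 0.998
```

```bash
python3 -c "
from h import *
rem((.487,.4175,.034),146)"
```

```text
t 3.75 pos [0.4967 0.4198 0.0459] psi 145.64 F [-0.2  0.3  1. ] w 85.3 q [ 0.66  0.37  1.83 -0.    0.92 -0.31]
rem rot [ 0.0151  0.0066 -0.0062] shift mm [ 6.8 -7.6 11.8]
```

Call:
{"name": "servo_tool", "arguments": {"targets": "0.015 0.006 -0.006 7 -7.5 7 85; 0 0 0 0 0 5 85; 0 0 0 0 0 0 85"}}

```text
time: 4.0
tool_pos: [0.4893, 0.4189, 0.0381]
tcp_rot: [0.919, 3.0, 0.007]
wrist_force: [0.7, -0.6, -0.2]
width: 0.996
```

```bash
python3 -c "
from h import *
rem((.487,.4175,.034),146)
rem((.487,.4175,.034),146)
from workcell import *
st=bot.read_state();c=read_camera('wrist');pickle.dump((st,c),open('w2.pkl','wb'));cv2.imwrite('pics/w3.png',c['image'][:,:,::-1])
rem((.487,.4175,.034),146)"
```

```text
t 4.0 pos [0.4893 0.4189 0.0381] psi 145.94 F [ 0.7 -0.6 -0.2] w 85.0 q [ 0.67  0.38  1.84 -0.    0.92 -0.31]
rem rot [ 0.005   0.0022 -0.0011] shift mm [ 1.2 -2.5  4.1]
t 4.0 pos [0.4893 0.4189 0.0381] psi 145.94 F [ 0.7 -0.6 -0.2] w 85.0 q [ 0.67  0.38  1.84 -0.    0.92 -0.31]
rem rot [ 0.005   0.0022 -0.0011] shift mm [ 1.2 -2.5  4.1]
t 4.05 pos [0.4894 0.419  0.0385] psi 145.94 F [-0.7 -0.6  0.2] w 85.1 q [ 0.67  0.38  1.83 -0.    0.92 -0.31]
rem rot [ 0.0053  0.0022 -0.001 ] shift mm [ 1.2 -2.6  4.5]
```

View pics/w3.png

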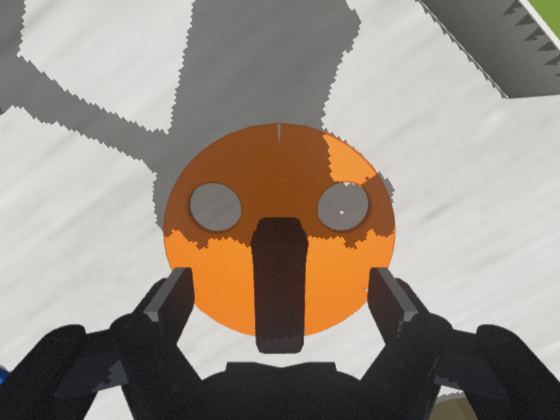

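The bar is centred between the pads (column 280, pads near 185 and 378). I'll go down the last few millimetres and close.

Call:
{"name": "servo_tool", "arguments": {"targets": "0.004 0.002 0 1 -1 4 85; 0 0 0 0 0 0 60; 0 0 0 0 0 0 40; 0 0 0 0 0 0 15; 0 0 0 0 0 0 10; 0 0 0 0 0 0 10; 0 0 0 0 0 0 10; 0 0 0 0 0 0 10", "newtons": 60}}

```text
time: 4.72
tool_pos: [0.4898, 0.4205, 0.0381]
tcp_rot: [0.918, 3.001, 0.008]
wrist_force: [-0.2, -0.4, -1.9]
width: 0.247
```

```bash
python3 -c "
from h import *
rem((.487,.4175,.034),146)"
```

```text
t 4.72 pos [0.4898 0.4205 0.0381] psi 145.98 F [-0.2 -0.4 -1.9] w 21.1 q [ 0.67  0.38  1.83 -0.    0.92 -0.31]
rem rot [ 0.0063  0.002  -0.0003] shift mm [ 0.6 -4.1  4.1]
```

Gripped: the opening is 21 mm, as expected for the 22 mm bar. I'll lift.

Call:
{"name": "servo_tool", "arguments": {"targets": "0 0 0 0 0 -10 10; 0 0 0 0 0 -20 10; 0 0 0 0 0 -30 10; 0 0 0 0 0 -30 10; 0 0 0 0 0 -20 10; 0 0 0 0 0 0 10"}}

```text
time: 5.22
tool_pos: [0.4851, 0.4168, 0.1479]
tcp_rot: [-0.918, -3.0, 0.009]
wrist_force: [0.7, 1.5, -1.3]
width: 0.248
```

```bash
python3 -c "
from h import *
rem((.673,.225,.150),86.2)
from workcell import *
st=bot.read_state();c=read_camera('wrist');pickle.dump((st,c),open('w4.pkl','wb'));cv2.imwrite('pics/w4.png',c['image'][:,:,::-1])"
```

```text
t 5.22 pos [0.4851 0.4168 0.1479] psi 145.97 F [ 0.7  1.5 -1.3] w 21.2 q [ 0.67  0.26  1.76  0.    1.12 -0.31]
rem rot [-0.0076  0.0015  1.0431] shift mm [-263.1  -53.8   -2.3]
```

View pics/w4.png

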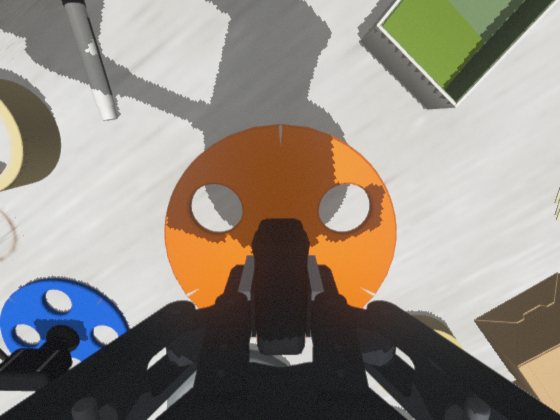

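The flange is held level, lifted clear, and still aligned with the tool. I'll carry it to the hub while turning it.

Call:
{"name": "servo_tool", "arguments": {"targets": "0 0 0.104 -26.5 -5.4 0 10; 0 0 0.104 -26.9 -2.6 0 10; 0 0 0.104 -27 0 0 10; 0 0 0.104 -26.8 3 0 10; 0 0 0.104 -26.4 5.8 0 10; 0 0 0.104 -25.6 8.5 0 10; 0 0 0.104 -24.6 11.1 0 10; 0 0 0.104 -23.3 13.6 0 10"}}

```text
time: 5.93
tool_pos: [0.6266, 0.2556, 0.1288]
tcp_rot: [-2.079, -2.337, 0.044]
wrist_force: [0.5, 0.0, -1.9]
width: 0.249
```

```bash
python3 -c "
from h import *
rem((.673,.225,.150),86.2)"
```

```text
t 5.93 pos [0.6266 0.2556 0.1288] psi 96.7 F [ 0.5  0.  -1.9] w 21.3 q [ 0.35  0.36  1.67 -0.    1.14  0.24]
rem rot [-0.0288  0.0117  0.1832] shift mm [-36.   41.9 -22.2]
```

Call:
{"name": "servo_tool", "arguments": {"targets": "-0.014 0.006 0.09 -18 21 -20 10; -0.014 0.006 0.09 -16 22 -8 10; 0 0 0 0 0 0 10; 0 0 0 0 0 0 10"}}

```text
time: 6.27
tool_pos: [0.6722, 0.2152, 0.1438]
tcp_rot: [-2.307, -2.124, 0.024]
wrist_force: [-0.1, -0.4, -2.5]
width: 0.245
```

```bash
python3 -c "
from h import *
rem((.673,.225,.150),86.2)
from workcell import *
st=bot.read_state();c=read_camera('wrist');d=dict(w=c,st=st,top=read_camera('top'),scene=read_camera('scene'));pickle.dump(d,open('w5.pkl','wb'))
for n in ('w','top','scene'): cv2.imwrite('pics/5%s.png'%n,d[n]['image'][:,:,::-1])
rem((.673,.225,.150),86.2)"
```

```text
t 6.27 pos [0.6722 0.2152 0.1438] psi 85.27 F [-0.1 -0.4 -2.5] w 21.0 q [ 0.28  0.39  1.6  -0.    1.16  0.36]
rem rot [-0.0144  0.0076 -0.0162] shift mm [ 9.8 -0.1 -6.3]
t 6.42 pos [0.6708 0.2165 0.1437] psi 85.42 F [-0.5 -1.  -1.9] w 21.2 q [ 0.28  0.39  1.6  -0.    1.16  0.36]
rem rot [-0.0153  0.0079 -0.0137] shift mm [ 8.6  1.4 -6.4]
```

View pics/5w.png

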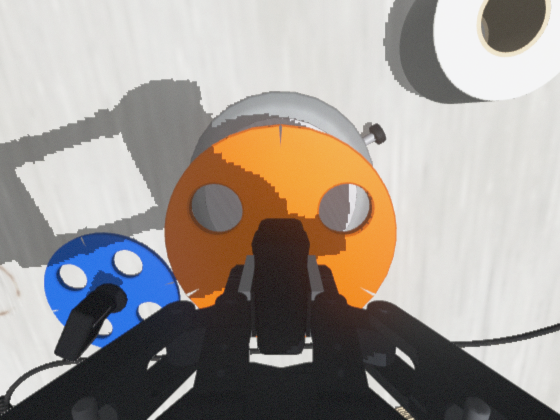

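View pics/5top.png

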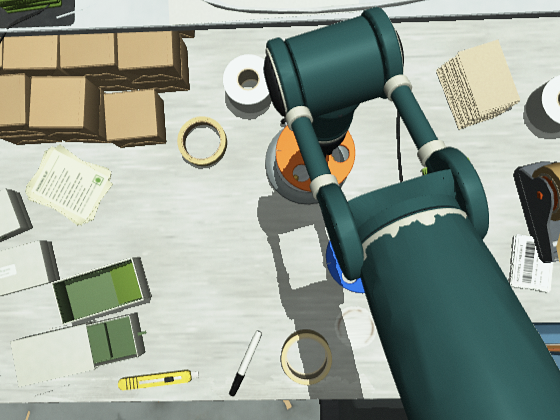

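View pics/5scene.png

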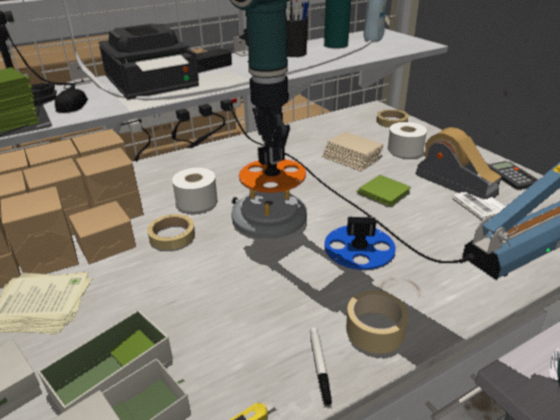

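The wrist, scene and top views all show the flange level above the hub, with its holes nearly over the studs. I'll measure the flange relative to the tool.

```bash
python3 - <<'E'
from h import *
d=pickle.load(open('w5.pkl','rb'));c=d['w'];st=d['st']
im=c["image"];hsv=cv2.cvtColor(im,cv2.COLOR_RGB2HSV)
m=cv2.inRange(hsv,(4,150,50),(18,255,255))
cs,_=cv2.findContours(m,cv2.RETR_CCOMP,cv2.CHAIN_APPROX_NONE)
o=max(cs,key=cv2.contourArea).reshape(-1,2);o=o[o[:,1]<290]
o=cv2.convexHull(o).reshape(-1,2);o=o[o[:,1]<280]
T=c["T_tool_cam"]
def tp(px,z):
    p=np.c_[np.atleast_2d(px),np.ones(len(np.atleast_2d(px)))]@np.linalg.inv(c["mtx"]).T
    v=(p*[1,-1,-1])@T[:3,:3].T;e=T[:3,3];return e+v*((z-e[2])/v[:,2])[:,None]
for z in (.026,.030,.034):
    P=tp(o,z)[:,:2];A=np.c_[2*P,np.ones(len(P))];s=np.linalg.lstsq(A,(P**2).sum(1),rcond=None)[0]
    print(z,"disc tool xy mm",s[:2]*1e3,"dia",2*np.sqrt(s[2]+s[0]**2+s[1]**2))
for q in cs:
    if 900<cv2.contourArea(q)<4000:
        M=cv2.moments(q);x=np.array([M["m10"]/M["m00"],M["m01"]/M["m00"]]);p=tp(x,.03)[0]
        print(cv2.contourArea(q),x,p*1e3,np.degrees(np.arctan2(p[1],p[0])))
# scene check: predicted seat rim / blue unmoved: compare with initial
E
```

```text
0.026 disc tool xy mm [ 3.33736522 -0.03825573] dia 0.1384250530276895
0.03 disc tool xy mm [ 1.60985569 -0.04496401] dia 0.14171236683537847
0.034 disc tool xy mm [-0.11765384 -0.05167229] dia 0.14499968064306734
2077.0 [216.14090836 207.54397368] [ 24.95412781 -38.17850455  30.        ] -56.83067816837584
2067.5 [344.45368803 207.5433293 ] [24.9095946  38.23835644 30.        ] 56.918591076591994
```

The flange axis sits about 2 mm along tool +x from the TCP with no yaw error. So the TCP target is (0.673, 0.223) at yaw 86.2°. I'll correct that first, still above the studs.

Call:
{"name": "servo_tool", "arguments": {"targets": "-0.015 0.008 -0.014 6.5 1.5 5 10; 0 0 0 0 0 5 10; 0 0 0 0 0 0 10"}}

```text
time: 6.67
tool_pos: [0.6695, 0.225, 0.1309]
tcp_rot: [-2.287, -2.151, 0.005]
wrist_force: [0.2, -0.2, -2.4]
width: 0.252
```

```bash
python3 -c "
from h import *
rem((.673,.223,.08),86.2)"
```

```text
t 6.67 pos [0.6695 0.225  0.1309] psi 86.49 F [ 0.2 -0.2 -2.4] w 21.5 q [0.29 0.4  1.62 0.   1.13 0.35]
rem rot [-0.0042  0.0007  0.005 ] shift mm [-1.7  3.9 50.9]
```

Call:
{"name": "servo_tool", "arguments": {"targets": "-0.004 0 0.005 -1.7 4 10 10; 0 0 0 0 0 10 10; 0 0 0 0 0 0 10"}}

```text
time: 6.92
tool_pos: [0.6717, 0.2244, 0.1085]
tcp_rot: [-2.291, -2.149, 0.003]
wrist_force: [-0.9, -0.4, -2.1]
width: 0.248
```

```bash
python3 -c "
from h import *
rem((.673,.223,.08),86.2)
from workcell import *
st=bot.read_state();c=read_camera('wrist');d=dict(w=c,st=st,scene=read_camera('scene'));pickle.dump(d,open('w6.pkl','wb'))
a=cv2.resize(d['scene']['image'][140:250,215:325,::-1],None,fx=3.5,fy=3.5,interpolation=2)
b=cv2.resize(c['image'][90:320,150:410,::-1],(400,a.shape[0]))
cv2.imwrite('pics/6.png',np.hstack([a,b]))"
```

```text
t 6.92 pos [0.6717 0.2244 0.1085] psi 86.34 F [-0.9 -0.4 -2.1] w 21.2 q [ 0.29  0.42  1.64 -0.    1.09  0.35]
rem rot [-0.0016  0.0015  0.0025] shift mm [-1.3  1.4 28.5]
```

View pics/6.png

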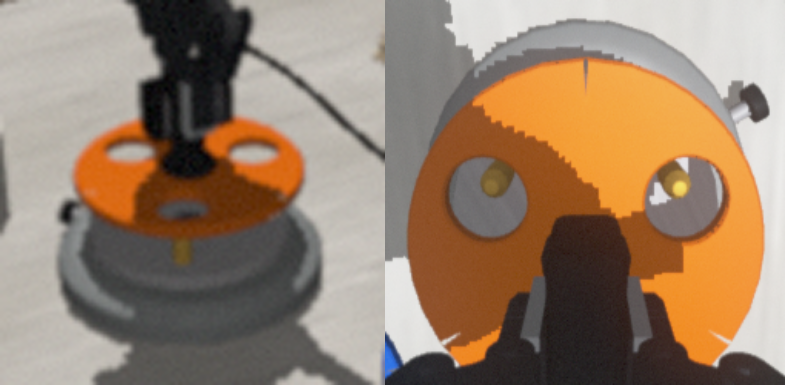

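Both visible studs are near the middle of their holes: tips at crop (493,185) and (679,187), hole centres at (487,196) and (685,197). I'll lower gently.

Call:
{"name": "servo_tool", "arguments": {"targets": "0 0 0.002 -1 1.2 6 10; 0 0 0 0 0 5 10; 0 0 0 0 0 3 10; 0 0 0 0 0 0 10"}}

```text
time: 7.35
tool_pos: [0.6751, 0.2233, 0.0961]
tcp_rot: [2.293, 2.145, 0.002]
wrist_force: [-0.4, -1.1, -3.2]
width: 0.252
```

```bash
python3 -c "
from h import *
rem((.673,.223,.08),86.2)
from workcell import *
st=bot.read_state();c=read_camera('wrist');d=dict(w=c,st=st,scene=read_camera('scene'));pickle.dump(d,open('w6.pkl','wb'))
a=cv2.resize(d['scene']['image'][140:250,215:325,::-1],None,fx=3.5,fy=3.5,interpolation=2)
b=cv2.resize(c['image'][90:320,150:410,::-1],(400,a.shape[0]))
cv2.imwrite('pics/7.png',np.hstack([a,b]))"
```

```text
t 7.35 pos [0.6751 0.2233 0.0961] psi 86.18 F [-0.4 -1.1 -3.2] w 21.5 q [ 0.28  0.43  1.64 -0.    1.07  0.35]
rem rot [ 0.0025  0.0002 -0.0004] shift mm [-0.4 -2.2 16.1]
```

View pics/7.png

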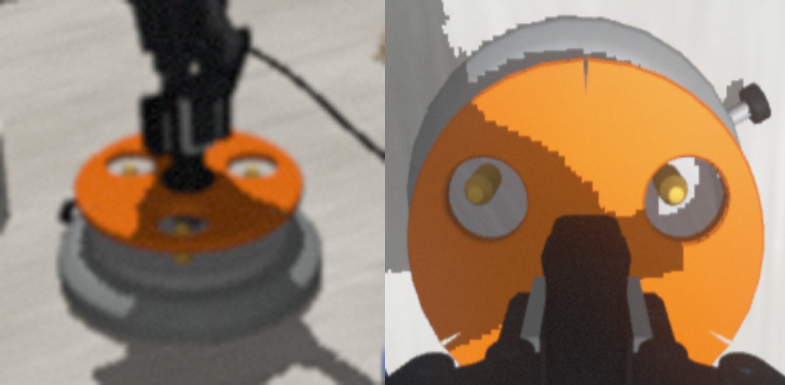

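All three studs are now inside the holes, sitting about 2 mm to the left. That matches the residual of -2.2 mm in tool y. I'll keep lowering.

Call:
{"name": "servo_tool", "arguments": {"targets": "0.002 0 0 -0.4 -2 5 10; 0 0 0 0 0 4 10; 0 0 0 0 0 2 10; 0 0 0 0 0 0 10"}}

```text
time: 7.78
tool_pos: [0.6739, 0.2232, 0.0859]
tcp_rot: [2.293, 2.145, 0.004]
wrist_force: [-0.1, 0.8, -3.1]
width: 0.25
```

```bash
python3 -c "
from h import *
rem((.673,.223,.078),86.2)"
```

```text
t 7.78 pos [0.6739 0.2232 0.0859] psi 86.17 F [-0.1  0.8 -3.1] w 21.3 q [ 0.28  0.44  1.65 -0.    1.05  0.35]
rem rot [ 0.0027 -0.0008 -0.0005] shift mm [-0.3 -1.   7.9]
```

Call:
{"name": "servo_tool", "arguments": {"targets": "0.002 0 0 0 -1 3 10; 0 0 0 0 0 2 10; 0 0 0 0 0 1 10; 0 0 0 0 0 0 10"}}

```text
time: 8.12
tool_pos: [0.6728, 0.2233, 0.0791]
tcp_rot: [-2.294, -2.146, -0.001]
wrist_force: [0.1, -0.4, -1.9]
width: 0.253
```

```bash
python3 -c "
from h import *
rem((.673,.223,.078),86.2)"
```

```text
t 8.12 pos [0.6728 0.2233 0.0791] psi 86.18 F [ 0.1 -0.4 -1.9] w 21.6 q [0.29 0.44 1.66 0.   1.04 0.35]
rem rot [ 0.0004 -0.0007 -0.0004] shift mm [-0.3  0.3  1.1]
```

Not touching yet, so I'll creep down 1 mm at a time and watch for contact.

Call:
{"name": "servo_tool", "arguments": {"targets": "0 0 0 0 0 1 10; 0 0 0 0 0 0 10"}}

```text
time: 8.28
tool_pos: [0.673, 0.2235, 0.0783]
tcp_rot: [-2.294, -2.146, -0.002]
wrist_force: [0.7, 0.6, -2.2]
width: 0.248
```

Call:
{"name": "servo_tool", "arguments": {"targets": "0 0 0 0 0 1 10; 0 0 0 0 0 0 10"}}

```text
time: 8.45
tool_pos: [0.6734, 0.2237, 0.0783]
tcp_rot: [2.294, 2.146, 0.003]
wrist_force: [1.5, -0.3, -2.7]
width: 0.247
```

```bash
python3 -c "
from h import *
rem((.673,.223,.078),86.2)
from workcell import *
st=bot.read_state();c=read_camera('wrist');d=dict(w=c,st=st,scene=read_camera('scene'))
a=cv2.resize(d['scene']['image'][140:250,215:325,::-1],None,fx=3.5,fy=3.5,interpolation=2)
b=cv2.resize(c['image'][90:320,150:410,::-1],(400,a.shape[0]))
cv2.imwrite('pics/8.png',np.hstack([a,b]))"
```

```text
t 8.45 pos [0.6734 0.2237 0.0783] psi 86.18 F [ 1.5 -0.3 -2.7] w 21.1 q [0.29 0.45 1.66 0.   1.04 0.35]
rem rot [ 0.0017 -0.0013 -0.0003] shift mm [-0.8 -0.3  0.3]
```

View pics/8.png

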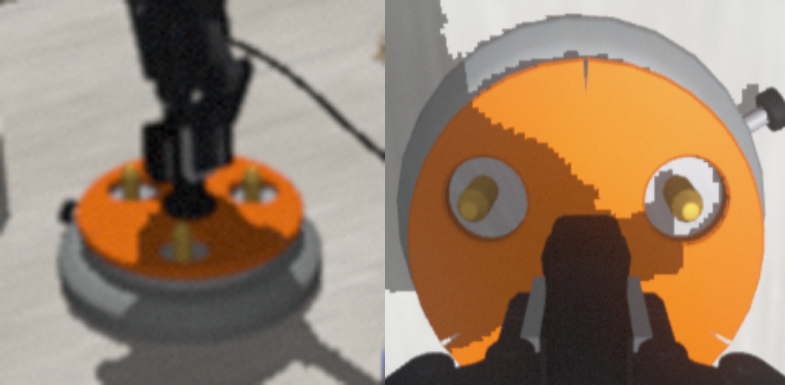

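Call:
{"name": "servo_tool", "arguments": {"targets": "0.001 0 0 0 0 1.5 10; 0 0 0 0 0 0.5 10"}}

```text
time: 8.72
tool_pos: [0.6736, 0.2239, 0.0781]
tcp_rot: [-2.294, -2.146, -0.003]
wrist_force: [0.3, -0.6, -2.7]
width: 0.247
```

Call:
{"name": "servo_tool", "arguments": {"targets": "0 0 0 0 0 1.5 10; 0 0 0 0 0 0.5 10"}}

```text
time: 8.88
tool_pos: [0.6738, 0.2241, 0.0781]
tcp_rot: [2.294, 2.146, 0.004]
wrist_force: [-0.9, -1.4, 0.1]
width: 0.251
```

Call:
{"name": "servo_tool", "arguments": {"targets": "0 0 0 0 0 3 10; 0 0 0 0 0 1 10"}}

```text
time: 9.05
tool_pos: [0.6741, 0.2242, 0.0781]
tcp_rot: [2.294, 2.146, 0.005]
wrist_force: [0.3, 0.0, -3.2]
width: 0.252
```

Call:
{"name": "servo_tool", "arguments": {"targets": "0 0 0 0 0 3 10; 0 0 0 0 0 2 10"}}

```text
time: 9.22
tool_pos: [0.6745, 0.2244, 0.078]
tcp_rot: [2.294, 2.146, 0.006]
wrist_force: [-5.3, -1.0, 7.5]
width: 0.245
```

Firm contact at z = 0.078, which is the 0.040 seat plus the 0.038 grasp offset, with Fz about +8 N. I'll let go and retreat upward.

Call:
{"name": "servo_tool", "arguments": {"targets": "0 0 0 0 0 0 10; 0 0 0 0 0 0 30; 0 0 0 0 0 0 50; 0 0 0 0 0 0 85; 0 0 0 0 0 0 85; 0 0 0 0 0 0 85; 0 0 0 0 0 0 85"}}

```text
time: 9.8
tool_pos: [0.6757, 0.2246, 0.0764]
tcp_rot: [2.293, 2.145, 0.01]
wrist_force: [0.1, 0.2, -0.8]
width: 0.994
```

```bash
python3 -c "
from h import *
rem((.673,.223,.2),86.2)"
```

```text
t 9.8 pos [0.6757 0.2246 0.0764] psi 86.17 F [ 0.1  0.2 -0.8] w 84.9 q [0.29 0.45 1.65 0.   1.03 0.35]
rem rot [ 0.0056 -0.0034 -0.0006] shift mm [  -1.4   -1.9 -123.6]
```

Call:
{"name": "servo_tool", "arguments": {"targets": "0 0 0 0 0 -15 85; 0 0 0 0 0 -25 85; 0 0 0 0 0 -30 85; 0 0 0 0 0 -30 85; 0 0 0 -20 -20 -20 85; 0 0 0 -20 -30 0 85; 0 0 0 -20 -30 0 85; 0 0 0 0 0 0 85"}}

```text
time: 10.47
tool_pos: [0.5887, 0.1687, 0.2056]
tcp_rot: [2.291, 2.147, 0.008]
wrist_force: [-0.3, 0.5, -0.6]
width: 0.999
```

```bash
python3 -c "
from h import *
from workcell import *
rem((.673,.223,.2),86.2)
st=bot.read_state();c=read_camera('wrist');d=dict(w=c,st=st,top=read_camera('top'),scene=read_camera('scene'));pickle.dump(d,open('w9.pkl','wb'))
a=cv2.resize(d['scene']['image'][150:290,215:405,::-1],None,fx=2.1,fy=2.1,interpolation=2)
b=cv2.resize(c['image'][:,:,::-1],(392,294))
cv2.imwrite('pics/9.png',np.hstack([a,b]));cv2.imwrite('pics/9t.png',d['top']['image'][:,:,::-1])"
```

```text
t 10.47 pos [0.5887 0.1687 0.2056] psi 86.28 F [-0.3  0.5 -0.6] w 85.3 q [0.24 0.16 1.78 0.   1.2  0.3 ]
rem rot [ 0.0048 -0.0025  0.0013] shift mm [59.6 80.6  6.1]
```

View pics/9.png

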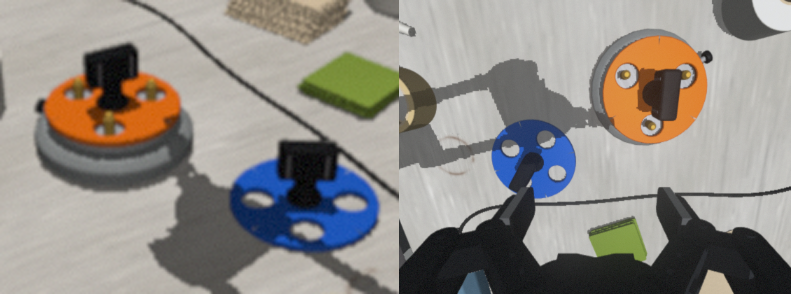

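View pics/9t.png

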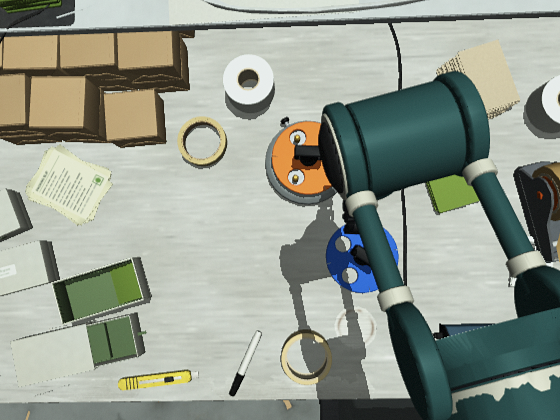

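The flange lies over all three studs, the blue one is unmoved and the gripper is clear. As a last check I'll compare the disc centre from the wrist and scene views to confirm its height.

```bash
python3 - <<'E'
from h import *
d=pickle.load(open('w9.pkl','rb'));st=d['st']
for n in ('w','scene'):
    c=d[n];hsv=cv2.cvtColor(c["image"],cv2.COLOR_RGB2HSV);m=cv2.inRange(hsv,(4,150,60),(18,255,255))
    cs,_=cv2.findContours(m,cv2.RETR_CCOMP,cv2.CHAIN_APPROX_NONE)
    m2=[q for q in cs if cv2.contourArea(q)>800 and len(q)>60]
    o=cv2.convexHull(max(m2,key=cv2.contourArea)).reshape(-1,2)
    for z in (.04,.046,.052):
        P=plane(c,o,z,st)[:,:2];A=np.c_[2*P,np.ones(len(P))];s=np.linalg.lstsq(A,(P**2).sum(1),rcond=None)[0]
        r=np.sqrt(s[2]+s[0]**2+s[1]**2);print(n,z,s[:2].round(4),"dia",(2*r).round(4),"rms mm",(1e3*np.std(np.linalg.norm(P-s[:2],axis=1))).round(2))
E
```

```text
w 0.04 [0.6767 0.225 ] dia 0.146 rms mm 0.19
w 0.046 [0.6751 0.2254] dia 0.1432 rms mm 0.18
w 0.052 [0.6735 0.2258] dia 0.1403 rms mm 0.18
scene 0.04 [0.6789 0.223 ] dia 0.1467 rms mm 1.12
scene 0.046 [0.6704 0.2275] dia 0.1452 rms mm 1.11
scene 0.052 [0.662 0.232] dia 0.1436 rms mm 1.1
```

The views agree on a disc height of about 43–46 mm with a circular outline, so the flange is flat and home. Handing in.

```bash
python3 -c "
from workcell import *
print(finish_job())"
```

```text
the job is handed in; nothing more can be done
None
```

I put the orange three-hole flange on the rewinder's turntable, let go and handed the job in at about 10.6 s. I gripped it by the T-grip, turned it 60° to line up with the studs, and lowered it in small steps until it stopped against the turntable.

**What the last checks showed:**
- **Seated:** The tool stopped at 78 mm height, which is the 40 mm seat plus the 38 mm grasp offset. Force was about 8 N at contact.
- **Flat and centred:** All three studs stand inside the holes, and the wrist view puts the flange within about 2 mm of the hub centre. The wrist and scene views agree best with the disc at about 43–46 mm, against 40–48 mm expected when home. The scene view's outline was noisier, at about 1.1 mm rms against 0.2 mm for the wrist.
- **Surroundings:** The blue flange looks unmoved by eye; I did not measure it again. The gripper is open and clear, with no load on the wrist.

One measurement disagreed. Triangulating the top of the T-grip gave 62–72 mm instead of the stated 71 mm, because the views were poorly placed for it. I used the stated height, and the grip closed properly on the bar at 21 mm.

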